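# Press the bottle scraper home in its cutout of the tool insert

### The job

The purple-handled bottle scraper is lying out on the worktop. Put it back in its own shaped cutout of the grey and yellow drawer insert, next to the red snips, handle in the part with the nubs and blade in the other end, the same way up as it lies now, and press the handle down past the nubs until it sits fully home on the floor of the cutout. Let go of it, and do not knock over or push about the things standing round the work.

Things in the scene. Friction and masses are not known exactly. Their poses are not given: they have to be found in the camera images.
- scraper: Loose bottle scraper lying flat, 152 x 31 x 23 mm, about 0.09 kg. Origin: on its underside below mid-length; z up, y lengthwise. Purple handle at +y: y = 3 to 76, 24 to 30 mm wide (x), 0 to 23 mm high. At -y a 7 mm shank (axis 12 mm up) and a flat blade, y = -40 to -76, 26 mm wide, 2 mm thick, 10 to 12 mm up. Only the handle touches the worktop.
- handle_grip (a point): Point fixed on the scraper at the middle of its handle (scraper y = 39 mm, 12 mm above its underside), 6 mm from its centre of mass. The handle is 28 mm wide (along scraper x) here: grasp it across, from above.
- insert: Rigid insert fixed to the worktop, 198 (x) by 214 mm (y), 20 mm high: yellow base 6 mm thick, grey banks 14 mm high on it round two cutouts along y. At x = -45 mm the scraper's, empty; at x = +50 red snips, fixed, below the banks' top. A finger channel (y = 21 to 57 mm) crosses it along x, down to the base. Origin: on the underside; x = -94 to 104, y = -107 to 107; z up.
- scraper_seat (a point): Where the scraper's origin lies when home, its axes along this point's (the insert's): on the yellow cutout floor, 6 mm above the worktop. Cutout in these axes: handle part 32 mm wide, y = 0 to 79, open to the finger channel at y = 21 to 57; shank slot 16 mm wide, y = -37 to 0, floor 5 mm up; blade part 34 mm wide, y = -80 to -37, floor 6 mm up. Banks rise 14 mm above this point.
- press_spot (a point): Point of the insert where the top of the handle's middle is when home (39 mm to +y of scraper_seat, 23 mm above it; 9 mm above the banks): press straight down here. Four smooth sprung black nubs (8 mm above the floor, at y = 13 and 65 of the seat, 22 mm apart) hold a scraper just laid in about 7 mm too high; 5 to 10 N pushes it past them to the floor, where it stays.
- bowl: Brown stoneware bowl, 129 mm wide, 57 mm high, bystander at the back. Origin under its centre.
- cup: Clear travel cup with orange cap, 66 mm wide, 160 mm high, bystander on the left. Origin under its centre.
- salt: Glass salt shaker with grey cap, 44 mm wide, 90 mm high, bystander on the left. Origin under its centre.
- spice_jar: Spice jar with green cap, 46 mm wide, 106 mm high, bystander on the right. Origin under its centre.

How it is judged:
By the outcome, as a careful person would: the job done as asked, in the order asked, and still so for the second after the job is handed in, with the robot touching nothing.
It also fails if it takes over 48 s, if anything falls off the work surface, if the arm or the gripper's body presses on something with over 40 N, if the wrist force passes 120 N, or if a joint passes its speed limit or range.

### The arm

A 7-joint arm with a two-finger parallel gripper is mounted at the origin on a cart in front of the work surface, level with it; the furniture and walls round the work are solid. World frame = base frame: x ahead of the robot, y to its left, z up, the work surface at z = 0. Lengths are in m, angles in rad, forces in N, time in s.
With the tool pointing down it reaches from about 0.425 to 0.925 m from the base axis. Payload 6.8 kg.
Tool frame: the origin (TCP) lies at the very end of the fingers, on their centre line; the grasp point (between the pads) lies 19 mm behind it; z points along the fingers, y is the line along which they close (so a half turn about z gives the same grasp; the last joint's range is limited). The gripper opens to 85 mm and grips with 20 to 120 N. Pads are 22 mm wide; open, the fingers measure 114 mm over their backs; the gripper's body (76 mm by 85 mm) begins 54 mm behind the grasp point. The pads swing forward as they close: fully open they stand 13 mm farther back than shut.
Start: joints at [-1.386, 0.477, 0.022, 1.555, -0.011, 1.109, -0.083], TCP at [0.195, 0.646, 0.231] pointing down, gripper open.
Joint ranges: [-2.96, 2.96], [-0.34, 2.1], [-1.41, 1.46], [0.24, 2.44], [-1.37, 4.51], [0.17, 1.92], [-2.96, 2.96]. Speed limits (rad/s): [2.39, 2.39, 3.14, 3.14, 3.14, 3.14, 3.14].

### API

Orientations are given as a unit quaternion [w, x, y, z].
In Python, from station import bot gives the robot as it stands.
- The arm moves only by the tool jog_arm, never from a script. Its argument "motion" is a list of rows, each a list of 7 numbers: the turn, a rotation vector about the tool's x, y, z in rad, then the shift along the tool's x, y, z in mm, then the finger opening in mm, from 0 to 85.4. A call has 1 to 10 rows; each row is the pose to reach, as a shift and turn from the pose commanded when the call began, along the tool's axes at that moment; what a row does not reach only later rows make up. A row lasts 1/8 s, in which the tool goes at most 62.5 mm and 10.7 degrees, less where a joint would pass 70% of its speed; a pose out of reach is approached as far as the arm can. A call with a gripper value outside its range is refused whole. The fingers move at their own pace and stop on an object; "grip_force" is the grip in N (left out, the last holds). Time passes only in rows, so rows that repeat a pose let the fingers close. It gives the time, the measured TCP pose, the force, the opening and the grip force at its end, in the units of the state.
- bot.get_obs(): the state, without advancing time (a new reading comes with each control period).
- bot.read_camera(name): name is "scene" or "top" or "wrist"; returns a dict with "pixels" (420x560x3 uint8, red, green, blue), "camera_matrix" (3x3 intrinsics, pixels), "T" (4x4, takes a point from camera to world coordinates); the wrist camera has in their place "tool_from_camera" (4x4, takes a point from camera to tool coordinates, whose origin is the TCP and whose axes are the flange's). Camera axes: x right, y down, z forward; pixel columns grow to the right and rows downward; lengths in m; the calibration is good to about 2 mm. A picture is of the moment at which its call begins: read the wrist's pose just before it. There is no depth.
- bot.hand_in(): hands the job in; it is judged then, once.
Trained networks look in a picture, given as the dict that the camera call returned (one of the last four; its "shot" number tells which), for a name from the list of things; names that differ only in an ending like _2 or _b are one class to them, and where a whole thing is asked for, a point or a joint stands for the part that bears it (a point fixed in the world has none). Each returns a list of dicts, best first, with "score" (0 to 1); they miss things now and then, are a little off and sometimes report something else, mostly with a low value. They report only what shows in the picture. A call takes as long as a camera call.
- bot.spot_in(thing, picture): "xy" ([column, row] in pixels, amid what is visible of it).
- bot.tip_of(thing, picture): "xy" ([column, row] in pixels: a listed point, or the origin of a listed thing).
The state is a dict: "t": time; "q": joint angles; "joint_vel": joint speeds; "joint_torque": joint torques, N m; "eef_pos": TCP position; "tool_rot": TCP orientation; "contact_force": force on the tool from outside, world axes, zero at the start; "torque": the same for the moment, N m; "gripper_width": opening from 0.0 (shut) to 1.0 (fully open); "grasp_force": force on a finger pad.
Only numpy, scipy, OpenCV 4.12 (cv2) and the standard library are available. Lean on these libraries where they do the work, as an engineer would, in place of code of your own. Each camera call takes 0.05 s, during which the arm holds its last target. There are 200 camera calls.

## Working session

There is one attempt and no reset: what is moved stays moved. The work goes in short steps, Python scripts to look and compute and a tool call to move; the robot and the scene stay as the last step left them, time stands still between calls to the robot, and variables do not carry over. Pictures are saved under pics/ and viewed, at most 10 in all, crops included, and the job is handed in when it is done.

Besides the shell and the picture viewer there is one more tool, called after "Call:" as name([rows], argument=value, ...), one row to a line, values as JSON. jog_arm: Moves the arm, as the interface text tells. Its arguments: {"type":"object","properties":{"motion":{"type":"array"},"grip_force":{"type":"number"}},"required":["motion"]}

```bash
mkdir -p pics; cat > h.py <<'E'
import numpy as np, cv2
from station import bot
from scipy.spatial.transform import Rotation as R
def ray(p,xy,T=None):
    T=p["T"] if T is None else T
    d=np.linalg.inv(p["camera_matrix"])@[xy[0],xy[1],1]
    return T[:3,3],T[:3,:3]@d
def at_z(p,xy,z,T=None):
    o,d=ray(p,xy,T); return o+d*(z-o[2])/d[2]
def wristT(o,p):
    T=np.eye(4);q=o["tool_rot"];T[:3,:3]=R.from_quat([q[1],q[2],q[3],q[0]]).as_matrix();T[:3,3]=o["eef_pos"]
    return T@p["tool_from_camera"]
def save(p,n): cv2.imwrite(f"pics/{n}.png",cv2.cvtColor(p["pixels"],cv2.COLOR_RGB2BGR))
E
python3 - <<'E'
from h import *
np.set_printoptions(precision=4,suppress=True)
o=bot.get_obs();print(o)
Z=dict(scraper=0,handle_grip=.012,insert=0,scraper_seat=.006,press_spot=.029,bowl=0,cup=0,salt=0,spice_jar=0)
for c in("top","scene"):
    p=bot.read_camera(c);save(p,c)
    for n,z in Z.items():
        print(c,n,[(round(r["score"],2),np.round(r["xy"],1),at_z(p,r["xy"],z)[:2]) for r in bot.tip_of(n,p)[:2]])
E
```

```text
{'t': 0.0, 'q': array([-1.3861,  0.4778,  0.0223,  1.5565, -0.0115,  1.1093, -0.0831]), 'joint_vel': array([ 0.0004, -0.0008, -0.0006, -0.0008, -0.0001,  0.0012, -0.0011]), 'joint_torque': array([ -0.    , -59.6456,   1.608 , -28.1198,   0.0125,   0.0092,
        -0.    ]), 'eef_pos': array([0.1947, 0.6457, 0.2303]), 'tool_rot': array([-0.0001,  0.1459,  0.9893, -0.0009]), 'contact_force': array([-0.5045, -1.2448,  0.1874]), 'torque': array([-0.0076,  0.0481, -0.0196]), 'grasp_force': 0.0, 'gripper_width': 0.9975819007501597}
top scraper [(0.69, array([291.2, 230.1]), array([ 0.5273, -0.0337])), (0.55, array([225.6, 185.4]), array([0.5623, 0.2307]))]
top handle_grip [(0.71, array([222. , 193.4]), array([0.5261, 0.2205]))]
top insert []
top scraper_seat [(0.81, array([302.4, 239.6]), array([ 0.5135, -0.0808]))]
top press_spot [(0.76, array([296.2, 245. ]), array([ 0.4789, -0.0769]))]
top bowl [(0.61, array([310.3, 160.4]), array([0.7847, 0.0353]))]
top cup [(0.62, array([158.3, 147.3]), array([0.5754, 0.5081]))]
top salt [(0.66, array([135.7, 198.7]), array([0.3771, 0.456 ]))]
top spi
[... 181 characters left out ...]
0.2262])), (0.6, array([242.7, 207.5]), array([0.5365, 0.2361]))]
scene handle_grip [(0.71, array([243.2, 209.1]), array([0.5234, 0.2154]))]
scene insert [(0.7, array([285.7, 245.8]), array([ 0.5166, -0.0394]))]
scene scraper_seat [(0.63, array([291.7, 250.9]), array([ 0.5108, -0.0779]))]
scene press_spot [(0.83, array([287.6, 256.1]), array([ 0.4669, -0.1045]))]
scene bowl [(0.81, array([323.8, 206.2]), array([0.7794, 0.0269]))]
scene cup [(0.7, array([208.8, 174.7]), array([0.5658, 0.5051])), (0.35, array([345.4, 341.5]), array([ 0.3715, -0.4699]))]
scene salt [(0.51, array([175. , 195.6]), array([0.3798, 0.4802]))]
scene spice_jar [(0.84, array([346.4, 340.9]), array([ 0.3753, -0.4705]))]
```

```bash
python3 - <<'E'
import cv2
a=cv2.imread('pics/top.png')[130:330,130:400];cv2.imwrite('pics/topc.png',cv2.resize(a,None,fx=2.9,fy=2.9,interpolation=cv2.INTER_CUBIC))
E
```

```text
(no output)
```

View pics/topc.png

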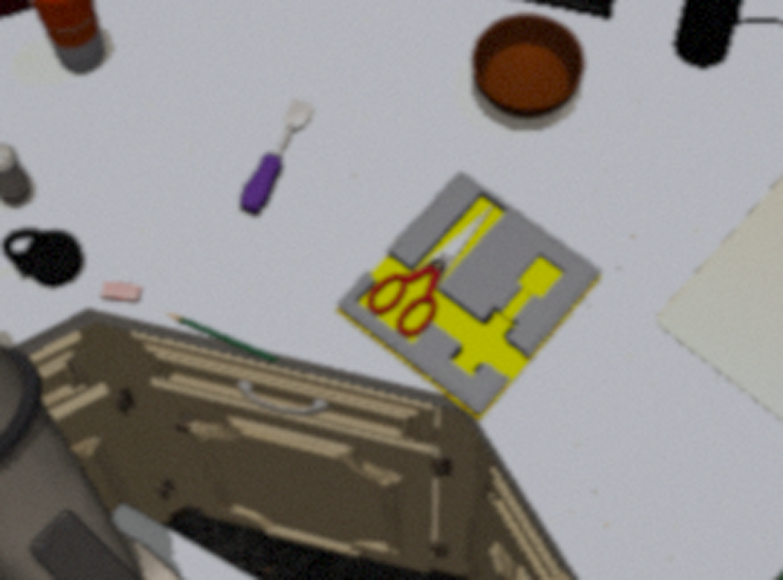

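View pics/scene.png

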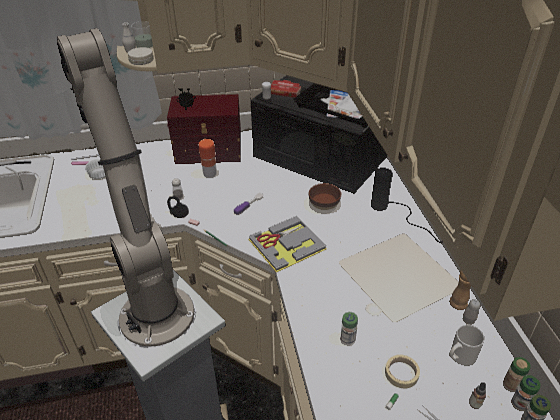

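```bash
cat >> h.py <<'E'
def pose():
    o=bot.get_obs();q=o["tool_rot"];return o,R.from_quat([q[1],q[2],q[3],q[0]]).as_matrix(),np.array(o["eef_pos"])
def plan(target,yw,T=None):
    """target TCP position, yw = angle of world direction for tool y (mod pi); tool z down. prints turn rotvec, shift mm"""
    o,Rm,p=pose()
    best=None
    for s in(0,np.pi):
        y=np.array([np.cos(yw+s),np.sin(yw+s),0]);z=np.array([0,0,-1.]);M=np.c_[np.cross(y,z),y,z]
        rv=R.from_matrix(Rm.T@M).as_rotvec()
        print("turn",rv.round(4),"deg",np.degrees(np.linalg.norm(rv)).round(1),"shift",(Rm.T@(np.array(target)-p)*1000).round(1))
E
python3 - <<'E'
from h import *
np.set_printoptions(precision=4,suppress=True)
p=bot.read_camera("top")
f=lambda x,y:[130+(x+.5)/2.9-.5,130+(y+.5)/2.9-.5]
h=at_z(p,f(252,205),.012);b=at_z(p,f(298,112),.011);d=h-b
print(h,b,np.linalg.norm(d),np.degrees(np.arctan2(d[1],d[0])))
c=[at_z(p,f(*v),.02) for v in((460,173),(600,272),(480,410),(338,300))]
for i in range(4):
    d=c[(i+1)%4]-c[i];print(c[i],np.linalg.norm(d),np.degrees(np.arctan2(d[1],d[0])))
print("ctr",np.mean(c,0))
b=at_z(p,f(543,275),.006);h=at_z(p,f(465,365),.006);d=h-b;print("seat",b,h,np.linalg.norm(d),np.degrees(np.arctan2(d[1],d[0])))
o,Rm,pp=pose();print(Rm);w=bot.read_camera("wrist");print(w["tool_from_camera"],w["camera_matrix"])
plan([.52,.22,.23],np.radians(-162+90))
E
```

```text
[0.496 0.222 0.012] [0.6236 0.2416 0.011 ] 0.12914247640794446 -171.26846869605836
[0.6409 0.0403 0.02  ] 0.19272472221105344 -99.59526110150357
[ 0.6087 -0.1497  0.02  ] 0.20507114096566365 169.74400439874864
[ 0.4069 -0.1132  0.02  ] 0.1941353800107338 79.8122489390844
[0.4413 0.0779 0.02  ] 0.20308491103576942 -10.657560387064716
ctr [ 0.5245 -0.0362  0.02  ]
seat [ 0.5817 -0.0958  0.006 ] [ 0.4481 -0.0731  0.006 ] 0.13547859599808526 170.3857855809941
[[-0.9574  0.2887  0.    ]
 [ 0.2887  0.9574 -0.    ]
 [-0.     -0.     -1.    ]]
[[-0.0001 -0.9577 -0.2876  0.0738]
 [ 1.     -0.0004  0.0008 -0.0006]
 [-0.0009 -0.2876  0.9577 -0.1415]
 [ 0.      0.      0.      1.    ]] [[292.8825   0.     278.7675]
 [  0.     292.8825 210.2321]
 [  0.       0.       1.    ]]
turn [-0.     -0.0001  2.5346] deg 145.2 shift [-434.4 -314.3    1.3]
turn [ 0.    -0.    -0.607] deg 34.8 shift [-434.4 -314.3    1.3]
```

Call:
jog_arm([
  [0,0,-0.05,-45,-33,0,85],
  [0,0,-0.1,-90,-65,0,85],
  [0,0,-0.15,-135,-98,0,85],
  [0,0,-0.2,-180,-130,0,85],
  [0,0,-0.25,-225,-163,0,85],
  [0,0,-0.3,-270,-195,0,85],
  [0,0,-0.35,-315,-228,0,85],
  [0,0,-0.4,-360,-260,20,85],
  [0,0,-0.44,-400,-290,40,85],
  [0,0,-0.44,-434,-314,60,85],
])

```text
t: 2.35
eef_pos: [0.521, 0.2184, 0.1711]
tool_rot: [0.0, -0.073, 0.997, 0.0]
contact_force: [0.8, 0.8, -0.5]
gripper_width: 0.995
grasp_force: 0.0
```

```bash
cat > look.py <<'E'
from h import *
import sys
np.set_printoptions(precision=4,suppress=True)
o,Rm,pp=pose();p=bot.read_camera("wrist");T=wristT(o,p);save(p,sys.argv[1])
print(o["t"],pp,o["tool_rot"],o["q"])
Z=dict(scraper=0,handle_grip=.012,scraper_seat=.006,press_spot=.029,insert=0)
for n,z in Z.items(): print(n,[(round(r["score"],2),np.round(r["xy"],1),at_z(p,r["xy"],z,T)[:2]) for r in bot.tip_of(n,p)[:2]])
E
python3 look.py w1
```

```text
2.35 [0.521  0.2184 0.1711] [ 0.0004 -0.0731  0.9973  0.0001] [-0.6109  0.3633  0.1292  1.8904 -0.0586  0.8906  1.2639]
scraper []
handle_grip [(0.71, array([286.4, 199.9]), array([0.5248, 0.2271]))]
scraper_seat []
press_spot []
insert [(0.64, array([ 38.9, 159.4]), array([ 0.5222, -0.038 ]))]
```

View pics/w1.png

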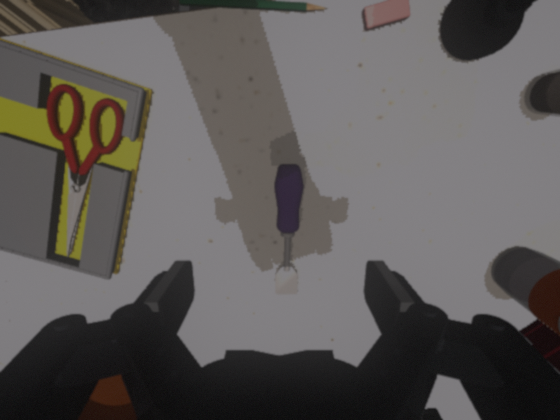

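```bash
cat > axis.py <<'E'
from h import *
np.set_printoptions(precision=4,suppress=True)
o,Rm,pp=pose();p=bot.read_camera("wrist");T=wristT(o,p)
hsv=cv2.cvtColor(p["pixels"],cv2.COLOR_RGB2HSV)
m=((hsv[...,0]>120)&(hsv[...,0]<150)&(hsv[...,1]>80)).astype(np.uint8)
n,l,s,c=cv2.connectedComponentsWithStats(m);k=1+np.argmax(s[1:,4]);print(s[k],c[k])
ys,xs=np.where(l==k);P=np.array([at_z(p,(x,y),.012,T)[:2] for x,y in zip(xs,ys)])
mu=P.mean(0);w,v=np.linalg.eigh(np.cov((P-mu).T));a=v[:,1];a=a if a[0]<0 else -a
t=(P-mu)@a;u=(P-mu)@v[:,0]
print("centre",mu,"axis deg",np.degrees(np.arctan2(a[1],a[0])),"len",np.ptp(t),"wid",np.ptp(u),"mid",mu+a*(t.max()+t.min())/2)
E
python3 axis.py
python3 - <<'E'
from h import *
o,Rm,pp=pose();p=bot.read_camera("wrist");T=wristT(o,p)
h=at_z(p,(288.5,165),.012,T);b=at_z(p,(286.3,293),.011,T);d=h-b
print(h,b,np.linalg.norm(d),np.degrees(np.arctan2(d[1],d[0])))
E
```

```text
[281 198   4   5   9] [282.5556 199.4444]
centre [0.5233 0.2267] axis deg 153.87316052581588 len 0.005418408824423352 wid 0.0023737345275746465 mid [0.5238 0.2264]
[0.48628939 0.2274075  0.012     ] [0.63549018 0.24875078 0.011     ] 0.15072296350757303 -171.8590284052474
```

```bash
sed -i 's/^m=.*/I=cv2.GaussianBlur(p["pixels"],(3,3),0).astype(int);m=((I[...,2]-I[...,1]>14)\&(I[...,0]-I[...,1]>2)).astype(np.uint8);m[300:]=0;m=cv2.morphologyEx(m,cv2.MORPH_CLOSE,np.ones((5,5)))/' axis.py; python3 axis.py
python3 -c "
from h import *
plan([.523,.231,.09],np.radians(98.1))"
```

```text
[273 173  24  59 995] [284.4864 201.3216]
centre [0.5254 0.2293] axis deg -174.47526088695318 len 0.06430123663075349 wid 0.024212894550610577 mid [0.5265 0.2294]
turn [0.0009 0.0007 0.0083] deg 0.5 shift [-5.   8.3 81.9]
turn [-1.2000e-03  1.4000e-03 -3.1333e+00] deg 179.5 shift [-5.   8.3 81.9]
```

Call:
jog_arm([
  [0,0,0,-2,4,40,85],
  [0,0,0.008,-4,8,80,85],
  [0,0,0.008,-5,8,92,85],
  [0,0,0.008,-5,8,92,85],
])

```text
t: 3.3
eef_pos: [0.5233, 0.2293, 0.0794]
tool_rot: [-0.0, -0.07, 0.998, -0.0]
contact_force: [0.5, -0.2, 1.1]
gripper_width: 0.997
grasp_force: 0.0
```

```bash
python3 look.py w2; python3 axis.py
```

```text
3.3 [0.5233 0.2293 0.0794] [-0.0003 -0.0699  0.9976 -0.0002] [-0.608   0.4992  0.1106  1.9356 -0.0809  0.7117  1.2613]
scraper [(0.77, array([277.2, 265.3]), array([0.5635, 0.2334]))]
handle_grip [(0.66, array([276.6, 224. ]), array([0.5232, 0.2274]))]
scraper_seat []
press_spot []
insert []
[ 262  187   33   81 1750] [278.1297 231.4331]
centre [0.5307 0.2296] axis deg -172.92093173433517 len 0.0649431467190632 wid 0.024153858096099996 mid [0.5282 0.2293]
```

View pics/w2.png

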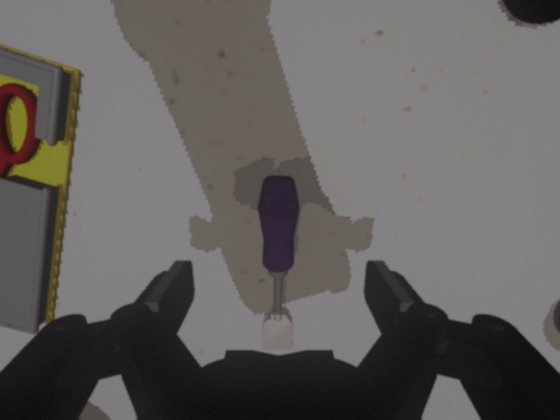

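Call:
jog_arm([
  [0,0,0,0,-1,30,85],
  [0,0,0,0,-1,60,60],
  [0,0,0,0,-1,75,50],
  [0,0,0,0,-1,75,20],
  [0,0,0,0,-1,75,10],
  [0,0,0,0,-1,75,10],
  [0,0,0,0,-1,75,10],
  [0,0,0,0,-1,75,10],
], grip_force=40)

```text
t: 4.65
eef_pos: [0.5238, 0.2281, 0.0046]
tool_rot: [0.0, -0.07, 0.998, 0.0]
contact_force: [-0.3, 0.5, 0.1]
gripper_width: 0.329
grasp_force: 39.3
```

Call:
jog_arm([
  [0,0,0,0,0,-40,10],
  [0,0,0,0,0,-95,10],
  [0,0,0.05,5,-25,-140,10],
  [0,0,0.15,10,-70,-170,10],
  [0,0,0.25,17,-120,-180,10],
  [0,0,0.314,23,-166,-180,10],
  [0,0,0.314,23,-166,-180,10],
  [0,0,0.314,23,-166,-180,10],
])

```text
t: 5.65
eef_pos: [0.5238, 0.0611, 0.1843]
tool_rot: [-0.0, 0.087, 0.996, 0.0]
contact_force: [-0.3, 0.6, -0.6]
gripper_width: 0.329
grasp_force: 39.7
```

```bash
python3 look.py w3; python3 axis.py
```

```text
5.65 [0.5238 0.0611 0.1843] [-0.      0.087   0.9962  0.0003] [-0.4472  0.2916  0.2563  1.9699 -0.0947  0.8912  1.2549]
scraper [(0.81, array([279.1, 321.8]), array([0.6979, 0.0307]))]
handle_grip [(0.75, array([277.7, 274.8]), array([0.6231, 0.0422]))]
scraper_seat [(0.89, array([148.6, 207. ]), array([ 0.5161, -0.0878])), (0.51, array([135.4, 176.2]), array([ 0.4796, -0.0915]))]
press_spot [(0.72, array([133. , 175.4]), array([ 0.4763, -0.0818]))]
insert [(0.88, array([191.8, 203.1]), array([ 0.5215, -0.0404]))]
[ 254  214   54   86 3902] [280.4677 258.4851]
centre [0.6032 0.0493] axis deg 167.1490839770274 len 0.11107715295781752 wid 0.06247497458608314 mid [0.6029 0.0493]
```

View pics/w3.png

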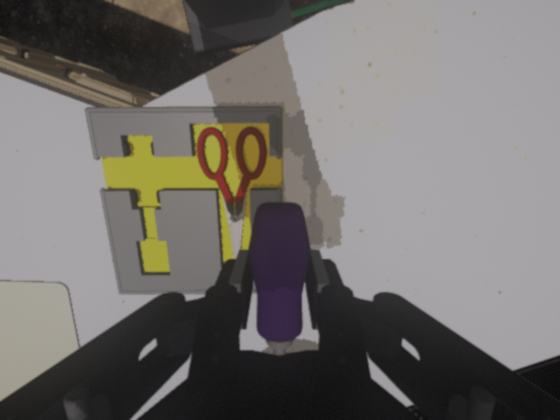

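```bash
python3 - <<'E'
import cv2
a=cv2.imread('pics/w3.png')[95:305,80:295];a=cv2.resize(a,None,fx=2.8,fy=2.8,interpolation=cv2.INTER_CUBIC)
cv2.imwrite('pics/w3c.png',cv2.convertScaleAbs(a,alpha=1.5))
E
```

```text
(no output)
```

View pics/w3c.png

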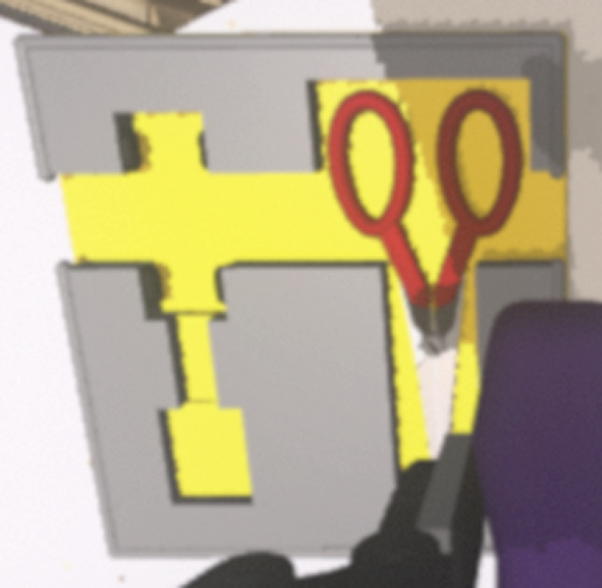

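```bash
cat > fit.py <<'E'
from h import *
from scipy.optimize import least_squares
def fit(px,ins,p,T,z=.02):
    P=np.array([at_z(p,v,z,T)[:2] for v in px]);I=np.array(ins)/1000
    f=lambda a:(I@np.array([[np.cos(a[2]),np.sin(a[2])],[-np.sin(a[2]),np.cos(a[2])]])+a[:2]-P).ravel()
    r=least_squares(f,[.52,-.04,1.4],loss="soft_l1",f_scale=.0015);a=r.x
    c,s=np.cos(a[2]),np.sin(a[2])
    print("insert",a[:2].round(4),"yaw",np.degrees(a[2]).round(2));print((f(a).reshape(-1,2)@np.array([[c,-s],[s,c]])*1000).round(1).tolist())
    seat=a[:2]+np.array([[c,-s],[s,c]])@[-.045,0];g=a[:2]+np.array([[c,-s],[s,c]])@[-.045,.039]
    print("seat",seat.round(4),"grip",g.round(4));return a,g
E
python3 - <<'E'
from fit import *
c=[(17,37,-94,107),(566,35,104,107),(112,555,-94,-107),(203,172,-29,57),(115,172,-61,57),(115,114,-61,79),(203,112,-29,79),(143,264,-61,21),(146,319,-61,0),(225,318,-29,0),(173,502,-62,-80),(252,502,-28,-80),(160,409,-62,-37),(241,409,-28,-37)]
o,Rm,pp=pose();p=bot.read_camera("wrist");T=wristT(o,p)
a,g=fit([(80+(x+.5)/2.8-.5,95+(y+.5)/2.8-.5) for x,y,_,_ in c],[(u,v) for _,_,u,v in c],p,T)
print(o["t"])
plan([g[0],g[1],.08],a[2])
E
```

```text
insert [ 0.5227 -0.0393] yaw 80.16
[[-2.8, 3.1], [1.9, 2.8], [-3.3, -2.9], [2.7, 0.2], [3.1, 0.2], [-0.1, 1.4], [-0.0, 0.8], [-2.1, -1.2], [-0.1, -0.4], [1.2, -0.7], [-0.7, -1.0], [0.4, -0.9], [-1.2, 0.3], [0.3, 0.4]]
seat [ 0.515  -0.0836] grip [ 0.4766 -0.0769]
6.0
turn [-0.0001 -0.0002 -0.0021] deg 0.1 shift [  22.7 -144.   104.2]
turn [-3.0000e-04  1.0000e-04  3.1395e+00] deg 179.9 shift [  22.7 -144.   104.2]
```

Call:
jog_arm([
  [0,0,0,8,-50,0,10],
  [0,0,0,16,-100,0,10],
  [0,0,-0.002,23,-144,35,10],
  [0,0,-0.002,23,-144,80,10],
  [0,0,-0.002,23,-144,116,10],
  [0,0,-0.002,23,-144,116,10],
  [0,0,-0.002,23,-144,116,10],
])

```text
t: 6.92
eef_pos: [0.4771, -0.0774, 0.0693]
tool_rot: [0.001, 0.086, 0.996, 0.0]
contact_force: [-0.4, -0.3, -1.4]
gripper_width: 0.328
grasp_force: 39.8
```

```bash
python3 look.py w4; python3 - <<'E'
import cv2
a=cv2.imread('pics/w4.png')[60:400,150:420];a=cv2.resize(a,None,fx=1.76,fy=1.76,interpolation=cv2.INTER_CUBIC)
cv2.imwrite('pics/w4c.png',cv2.convertScaleAbs(a,alpha=1.7))
E
```

```text
6.925 [ 0.4771 -0.0774  0.0693] [0.0007 0.0862 0.9963 0.    ] [-0.1936  0.4122  0.2735  2.1539 -0.1938  0.5966  1.617 ]
scraper [(0.97, array([279.5, 323.5]), array([ 0.5661, -0.0926]))]
handle_grip [(0.95, array([278.4, 275.6]), array([ 0.5143, -0.0845])), (0.32, array([278.2, 326.1]), array([ 0.5591, -0.0925]))]
scraper_seat []
press_spot []
insert [(0.91, array([331.9, 266.4]), array([ 0.5202, -0.0422]))]
```

View pics/w4c.png

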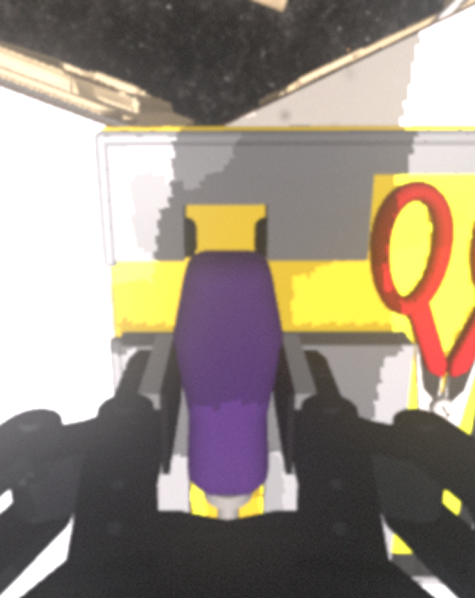

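```bash
python3 - <<'E'
from h import *
o,Rm,pp=pose();p=bot.read_camera("wrist");T=wristT(o,p)
I=lambda x,y:(150+(x+.5)/1.76-.5,60+(y+.5)/1.76-.5)
u=Rm[:,0]
for n,v,z in(("cut79",(227,205),.02),("ch57L",(150,262),.02),("ch57R",(320,261),.02),("ch21L",(130,338),.02),("edge107",(230,131),.02),("hend76",(228,253),.077),("hend lo",(228,253),.070)):
    w=at_z(p,I(*v),z,T)-pp;print(n,(Rm.T@w*1000).round(1)[:2])
plan([pp[0],pp[1],.03],np.radians(80.1))
E
```

```text
cut79 [39.9 -0.4]
ch57L [ 17.8 -30.1]
ch57R [18.1 35.5]
ch21L [-14.2 -39.5]
edge107 [66.7  0.7]
hend76 [37.1 -0.2]
hend lo [35.1 -0.1]
turn [0.0004 0.0013 0.0002] deg 0.1 shift [-0.1  0.  39. ]
turn [-2.1000e-03  6.0000e-04 -3.1414e+00] deg 180.0 shift [-0.1  0.  39. ]
```

Call:
jog_arm([
  [0,0,0,0,0,15,10],
  [0,0,0,0,0,30,10],
  [0,0,0,0,0,38,10],
  [0,0,0,0,0,42,10],
  [0,0,0,0,0,46,10],
  [0,0,0,0,0,49,10],
  [0,0,0,0,0,49,10],
])

```text
t: 8.15
eef_pos: [0.4762, -0.0773, 0.0193]
tool_rot: [0.0, 0.086, 0.996, 0.0]
contact_force: [-0.0, -0.1, -1.4]
gripper_width: 0.329
grasp_force: 39.7
```

Call:
jog_arm([
  [0,0,0,0,0,2,10],
  [0,0,0,0,0,4,10],
  [0,0,0,0,0,6,10],
  [0,0,0,0,0,7,10],
  [0,0,0,0,0,7,10],
])

```text
t: 8.78
eef_pos: [0.4767, -0.0775, 0.0122]
tool_rot: [0.0, 0.086, 0.996, -0.0]
contact_force: [1.9, -0.4, -1.6]
gripper_width: 0.328
grasp_force: 39.8
```

Call:
jog_arm([
  [0,0,0,0,0,1.5,10],
  [0,0,0,0,0,1.5,10],
  [0,0,0,0,0,1.5,55],
  [0,0,0,0,0,1.5,55],
  [0,0,0,0,0,1.5,55],
  [0,0,0,0,0,-30,55],
  [0,0,0,0,0,-60,55],
  [0,0,0,0,0,-70,55],
])

```text
t: 9.78
eef_pos: [0.477, -0.0773, 0.0837]
tool_rot: [0.001, 0.086, 0.996, 0.0]
contact_force: [-0.2, 0.1, 0.0]
gripper_width: 0.641
grasp_force: 0.0
```

```bash
python3 look.py w5; python3 - <<'E'
import cv2
a=cv2.imread('pics/w5.png')[60:400,150:420];a=cv2.resize(a,None,fx=1.76,fy=1.76,interpolation=cv2.INTER_CUBIC)
cv2.imwrite('pics/w5c.png',cv2.convertScaleAbs(a,alpha=1.7))
E
```

```text
9.775 [ 0.477  -0.0773  0.0837] [0.0012 0.0863 0.9963 0.0002] [-0.2074  0.3857  0.289   2.148  -0.1841  0.6281  1.6088]
scraper [(0.72, array([276.1, 262.5]), array([ 0.5162, -0.0868]))]
handle_grip [(0.66, array([277.2, 224.5]), array([ 0.4785, -0.0791]))]
scraper_seat [(0.62, array([277. , 264.7]), array([ 0.5154, -0.0858]))]
press_spot [(0.27, array([275.5, 225.4]), array([ 0.473 , -0.0793]))]
insert [(0.67, array([333. , 262.1]), array([ 0.5242, -0.0391]))]
```

View pics/w5c.png

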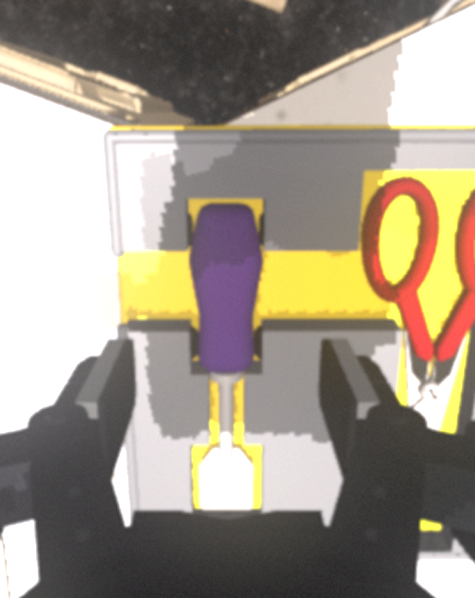

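Call:
jog_arm([
  [0,0,0,0,0,0,0],
  [0,0,0,0,0,0,0],
  [0,0,0,0,0,0,0],
  [0,0,0,0,0,0,0],
  [0,0,0,0,0,20,0],
  [0,0,0,0,0,35,0],
  [0,0,0,0,0,44,0],
  [0,0,0,0,0,50,0],
  [0,0,0,0,0,50,0],
], grip_force=20)

```text
t: 11.2
eef_pos: [0.476, -0.0774, 0.032]
tool_rot: [-0.0, 0.086, 0.996, -0.0]
contact_force: [-0.2, -0.2, 0.6]
gripper_width: 0.003
grasp_force: 0.0
```

No force at z=0.032 (unseated top would be at 0.036), so it is likely home already; press to confirm.

Call:
jog_arm([
  [0,0,0,0,0,1.5,0],
  [0,0,0,0,0,3,0],
  [0,0,0,0,0,4,0],
  [0,0,0,0,0,4,0],
])

```text
t: 11.7
eef_pos: [0.4764, -0.0773, 0.0291]
tool_rot: [0.0, 0.086, 0.996, 0.0]
contact_force: [-2.4, 0.5, 9.4]
gripper_width: 0.002
grasp_force: 5.0
```

Call:
jog_arm([
  [0,0,0,0,0,1,0],
  [0,0,0,0,0,2,0],
  [0,0,0,0,0,2,0],
])

```text
t: 12.08
eef_pos: [0.4765, -0.0773, 0.0289]
tool_rot: [0.0, 0.087, 0.996, 0.001]
contact_force: [-10.7, 1.9, 39.0]
gripper_width: 0.001
grasp_force: 19.0
```

Call:
jog_arm([
  [0,0,0,0,0,-10,0],
  [0,0,0,0,0,-50,0],
  [0,0,0,0,0,-100,0],
  [0,0,0,0,0,-130,0],
  [0,0,0,0,0,-130,0],
])

```text
t: 12.7
eef_pos: [0.4779, -0.0774, 0.1586]
tool_rot: [0.003, 0.086, 0.996, 0.0]
contact_force: [-0.3, 0.0, -0.2]
gripper_width: 0.0
grasp_force: 0.0
```

```bash
python3 look.py w6; python3 - <<'E'
import cv2
a=cv2.imread('pics/w6.png')[60:400,150:420];a=cv2.resize(a,None,fx=1.76,fy=1.76,interpolation=cv2.INTER_CUBIC)
cv2.imwrite('pics/w6c.png',cv2.convertScaleAbs(a,alpha=1.7))
E
```

```text
12.7 [ 0.4779 -0.0774  0.1586] [0.0026 0.0863 0.9963 0.0004] [-0.2594  0.2594  0.3408  2.096  -0.1211  0.7989  1.5531]
scraper [(0.88, array([279.2, 231.8]), array([ 0.5191, -0.0842]))]
handle_grip [(0.95, array([279. , 197.1]), array([ 0.4774, -0.0772]))]
scraper_seat [(0.55, array([277.5, 233.9]), array([ 0.5189, -0.086 ]))]
press_spot [(0.6, array([275.3, 200.5]), array([ 0.4758, -0.0806]))]
insert [(0.68, array([318.3, 228.9]), array([ 0.5232, -0.0416]))]
```

View pics/w6c.png

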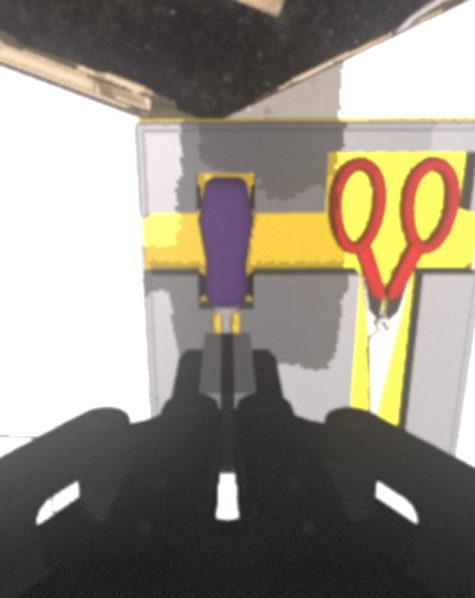

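The picture shows the handle lying in its cutout and the gripper clear of it. The handle top measured 29 mm under the press, which is the home height.

```bash
python3 -c "
from station import bot
print(bot.hand_in())"
```

```text
the job is handed in; nothing more can be done
None
```

The scraper is back in its cutout, same way up, pressed to the floor (handle top at 29 mm under a 39 N press) and released; nothing standing round the work was touched, and the job was handed in at about 12.7 s.

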